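Put two rinsed dispenser bottles on the warm-air dryer and start it

ROBOT

A 6-joint arm with a two-finger parallel gripper is mounted at the origin on the work surface. World frame = base frame: x ahead of the robot, y to its left, z up, the work surface at z = 0. Lengths are in m, angles in rad, forces in N, time in s.
With the tool pointing down it reaches from about 0.275 to 0.825 m from the base axis. Payload 4.9 kg.
Tool frame: the origin (TCP) lies midway between the tips of the shut fingers; the grasp point (between the pads) lies 19 mm behind it (bot.grip_depth is the distance from the TCP to the grasp point, in m); y points along the fingers, x is the direction in which the jaws open and shut, and the axes are right-handed (so a half turn about y gives the same grasp; the last joint's range is limited). The gripper opens to 85 mm and grips with 20 to 120 N. Pads are 22 mm wide; open, the fingers measure 114 mm over their backs; the gripper's body (76 mm by 85 mm) begins 54 mm behind the grasp point. The pads swing forward as they close: fully open they stand 13 mm farther back than shut.
Start: joints at [1.19, 0.326, -0.193, 1.052, 0, 1.437], TCP at [0.134, 0.533, 0.231] pointing down, gripper open.
Joint ranges: [-2.65, 2.65], [-0.97, 1.79], [-1.3, 1.35], [-1.93, 2.1], [-1.47, 1.37], [-3.14, 3.14]. Speed limits (rad/s): [2.57, 2.57, 3.14, 3.14, 3.14, 3.14].

INTERFACE

Orientations are given as a unit quaternion [w, x, y, z].
In Python, from cell import bot gives the robot as it stands. Calls block until the motion is done:
- bot.move_pose(position, orientation): joint-space move of the TCP to a pose.
- bot.move_linear(position, speed=0.15, rotation=None, until_force=None): straight line of the TCP; rotation=None keeps the orientation; speed is the mean speed in m/s. With until_force (N) it stops when the force on the tool has changed by that much, and returns True; else False.
- bot.goto_joints(angles): joint-space move.
- bot.set_gripper(opening, grasp_force=None): opening from 0.0 (shut) to 1.0 (fully open); grasp_force is the grip in N (None keeps the last); returns when the fingers have stopped.
- bot.wait(seconds).
- bot.solve_ik(position, orientation): joint angles nearest the present ones, or None.
- bot.camera(name): name is "scene" or "side" or "wrist"; returns the picture (400x640x3 uint8, red, green, blue); there is no depth.
- bot.calibration(name): a dict with "mtx" (3x3 intrinsics, pixels), "k1" (the pictures are not rectified: a ray, as slopes to the right and down, at radius r is drawn at 1 + k1 r^2 times it, then the intrinsics apply), "extrinsics" (4x4, takes a point from world to camera coordinates); the wrist camera has in their place "hand_eye" (4x4, takes a point from camera to tool coordinates, whose origin is the TCP and whose axes are the tool frame's). Camera axes: x right, y down, z forward; pixel columns grow to the right and rows downward; lengths in m; the calibration is good to about 2 mm. A picture is of the moment at which its call begins: read the wrist's pose just before it. calibration takes no time and is no camera call.
A pose or a line that the arm cannot do raises bot.PlanningError and nothing moves.
- bot.close_job(): hands the job in, once; it reports no verdict.
Trained networks look in the newest picture that a camera, given by its name, has taken for a name from the list of things; names that differ only in an ending like _2 or _b are one class to them, and where a whole thing is asked for, a point or a joint stands for the part that bears it (a point fixed in the world has none). Each returns a list of dicts, best first, with "confidence" (0 to 1); they miss things now and then, are a little off and sometimes report something else, mostly with a low value. They report only what shows in the picture. A call takes as long as a camera call. They do not tell look-alikes from the thing itself.
- bot.search_frame(camera, thing): "bbox" ([left, top, width, height] in pixels, round what is visible of it).
Readings, each from a call of its own:
- bot.read_clock(): time.
- bot.read_joint_positions(): joint angles.
- bot.read_joint_vel(): joint speeds.
- bot.read_joint_efforts(): joint torques, N m.
- bot.read_position(): TCP position.
- bot.read_tool_rot(): TCP orientation.
- bot.read_ft_force(): force on the tool from outside, world axes, zero at the start.
- bot.read_moment(): the same for the moment, N m.
- bot.read_gripper_width(): opening from 0.0 (shut) to 1.0 (fully open).
Only numpy, scipy, OpenCV 4.12 (cv2) and the standard library are available. Lean on these libraries where they do the work, as an engineer would, in place of code of your own. Each camera call takes 0.05 s, during which the arm holds its last target.

TASK

Two rinsed dispenser bottles are lying on the ribbed draining mat: hang each one upside down on a free peg of the bottle dryer, the big bottle on the thick peg and the small bottle on the thin peg, neck right over the peg and mouth down on the peg's collar, lowering them rather than letting them drop. Turn the heat knob until its white line points at the long mark, and only when both bottles hang and the heat is set, throw the blower switch fully over to start the dryer. Leave the two bottles that are already drying, and the other things on the table, as they are.

Things in the scene. Friction and masses are not known exactly. Their poses are not given: they have to be found in the camera images.
- big_bottle: big rinsed bottle: white plastic, round, open, empty, 145 mm long, 55 g. Origin at the centre of its base, z along its axis from base to mouth. Body 52 mm in diameter up to 105 mm from the base, shoulder to 120 mm, then a neck of outer diameter 26 mm (bore 22 mm) to the mouth. It starts lying on the draining mat, axis level 30 mm above the table, neck roughly towards +y, the robot's left
- big_bottle_mouth (a point): centre of the big bottle's mouth, 145 mm from the base along its axis; its z axis points out of the mouth
- small_bottle: small rinsed bottle of the same make, 110 mm long, 35 g. Origin at the centre of its base, z along its axis from base to mouth. Body 40 mm in diameter up to 78 mm from the base, shoulder to 88 mm, then a neck of outer diameter 19 mm (bore 15 mm) to the mouth. It lies on the mat beside the big one (which is nearer the robot varies), axis level 24 mm above the table, neck the same way
- small_bottle_mouth (a point): centre of the small bottle's mouth, 110 mm from the base along its axis; its z axis points out of the mouth
- drain_mat: grey ribbed draining mat, fixed, 180 x 280 mm (its x, y). Ribs along its x axis, 20 mm apart, tops 6 mm above the table, keep the lying bottles from rolling. Origin at its centre on the table; the necks point along its +x. The two bottles' axes lie 140 mm apart
- dryer: warm-air bottle dryer, fixed: white box 250 x 380 x 70 mm (x, y, z), origin at the centre of its underside, x away from the robot, y to its left. Right part of the top (-y): four upright pegs, rows 128 mm apart along x, 120 mm along y; near row free, far row holds two bottles already drying. Left part: heat knob and, nearer the robot, the blower switch
- thick_peg (a point): free thick peg (near row, right): steel tube 17 mm in diameter, 60 mm tall, last 10 mm tapered, rising from a black collar 40 mm in diameter. This point is on the peg's axis at the collar's top face, 78 mm above the table, where the hung bottle's mouth rests; z up the peg
- thin_peg (a point): free thin peg (near row, left): steel tube 10 mm in diameter, 50 mm tall, last 10 mm tapered, rising from a black collar 32 mm in diameter. This point is on the peg's axis at the collar's top face, 78 mm above the table, where the hung bottle's mouth rests; z up the peg
- heat_knob (a joint): angle of the heat knob (rad) about an upright axis, growing clockwise seen from above, 0 to 4.19. At 0 its white line points along the dryer's -x (to the robot); at 1.571 it points at the long mark. It resists with 0.03 N m, stays where it is left, and starts between 0.1 and 0.9
- heat_knob_grip (a point): on the knob's axis, half-way up its bar, 99 mm above the table. The black bar is 44 mm long, 14 mm wide, from 79 to 108 mm above the table, on a round skirt 46 mm in diameter; a white line runs along one half of its top. The point turns with the knob: its -x axis points along the white line, z up
- heat_mark (a point): middle of the long mark, the thick black line (18 mm long) of the ring of marks round the knob; it is printed on the control strip on the knob's +y side (the dryer's y), 37 mm from its axis
- blower_switch (a joint): angle of the blower switch (rad): 0 off, leaning towards the robot; 0.9 on, fully over, leaning away from the robot (dryer's +x). Takes about 3 N at the tip and stays where it is left
- blower_switch_tip (a point): end of the steel toggle bat of the blower switch, 10 mm thick, 36 mm long from its pivot, which lies 73 mm above the table. Off, this tip is 105 mm above the table and 16 mm nearer the robot than the pivot (dryer's x); on, it is as far beyond the pivot
- drying_big: big bottle already drying upside down on the far left peg (same sizes as the big bottle); leave it. Origin at its base, which is uppermost, 223 mm above the table
- drying_small: small bottle already drying upside down on the far right peg; leave it. Origin at its base, which is uppermost, 188 mm above the table
- gel_pump: full white hand-gel pump bottle standing beyond the mat, 66 mm in diameter, 175 mm high; leave it. Origin at its underside
- tape_roll: roll of paper tape lying flat behind the dryer, 64 mm in diameter, 24 mm high; leave it. Origin at its underside
- swab_jar: glass swab jar with steel lid standing left of the dryer, 86 mm in diameter, 123 mm high; leave it. Origin at its underside
- pump_a: pump head of the big bottle, lying in the white tray right of the mat; leave it
- pump_b: pump head of the small bottle, lying in the same tray; leave it
Things that resemble listed ones, but are neither listed nor needed, are in the scene too. What is shaped like the small_bottle but green, orange or turquoise is not meant.

How it is judged:
On the way, in this order (a step that is already met when the one before it is completed fails the run):
1. either bottle hangs released on its peg, mouth on the collar (((horizontal distance between big_bottle_mouth and thick_peg below 0.007 m and z of big_bottle_mouth in the frame of thick_peg below 0.005 m and angle between big_bottle's own z axis and vertical above 3.0416 rad and linear speed of big_bottle below 0.03 m/s and contact force between big_bottle and the fingers below 0.1 N) or (horizontal distance between small_bottle_mouth and thin_peg below 0.007 m and z of small_bottle_mouth in the frame of thin_peg below 0.005 m and angle between small_bottle's own z axis and vertical above 3.0416 rad and linear speed of small_bottle below 0.03 m/s and contact force between small_bottle and the fingers below 0.1 N))), for 0.2 s.
2. both bottles hang released on their pegs and the knob's line points at the long mark, the blower still off (horizontal distance between big_bottle_mouth and thick_peg below 0.007 m and z of big_bottle_mouth in the frame of thick_peg below 0.005 m and angle between each of big_bottle, small_bottle's own z axis and vertical above 3.0416 rad and horizontal distance between small_bottle_mouth and thin_peg below 0.007 m and z of small_bottle_mouth in the frame of thin_peg below 0.005 m and linear speed of each of big_bottle, small_bottle below 0.03 m/s and contact force between each of big_bottle, small_bottle and the fingers below 0.1 N and value of joint heat_knob between 1.441 and 1.701 rad and value of joint blower_switch below 0.3 rad), for 0.2 s.
3. the blower switch is thrown over (value of joint blower_switch above 0.75 rad), for 0.2 s.
At the end, for the whole second after the job is handed in: Big bottle on thick peg, small on thin peg, upside down: mouth centre within 7 mm of the peg axis and under 5 mm above the collar, within 0.1 rad of vertical, at rest, released; heat knob within 0.13 rad of the long mark; blower switch thrown over (above 0.75 of 0.9 rad) (horizontal distance between big_bottle_mouth and thick_peg below 0.007 m and z of big_bottle_mouth in the frame of thick_peg below 0.005 m and angle between each of big_bottle, small_bottle's own z axis and vertical above 3.0416 rad and horizontal distance between small_bottle_mouth and thin_peg below 0.007 m and z of small_bottle_mouth in the frame of thin_peg below 0.005 m and linear speed of each of big_bottle, small_bottle below 0.03 m/s and contact force between each of big_bottle, small_bottle and the fingers below 0.1 N and value of joint heat_knob between 1.441 and 1.701 rad and value of joint blower_switch above 0.75 rad); the robot touches nothing.
It fails at once if the big bottle is dropped: it falls faster than 0.45 m/s (a drop of about 1 cm) while the fingers do not hold it (contact force between big_bottle and the fingers below 0.05 N and linear speed of big_bottle above 0.45 m/s).
It fails at once if the small bottle is dropped: it falls faster than 0.45 m/s (a drop of about 1 cm) while the fingers do not hold it (contact force between small_bottle and the fingers below 0.05 N and linear speed of small_bottle above 0.45 m/s).
It fails at once if a bottle already drying is shifted by more than 10 mm (distance of any of drying_big, drying_small from where it was at the start of the episode above 0.01 m).
It fails at once if the gel pump, tape roll, swab jar or a pump head is shifted by more than 20 mm (distance of any of gel_pump, tape_roll, swab_jar, pump_a, pump_b from where it was at the start of the episode above 0.02 m).
It also fails if it takes over 72 s, if anything falls off the work surface, if the arm or the gripper's body presses on something with over 40 N, if the wrist force passes 120 N, or if a joint passes its speed limit or range.

## Working session

There is one attempt and no reset: what is moved stays moved. The work goes in short steps, each a Python script; the robot and the scene stay as the last script left them, time stands still between calls to the robot, and variables do not carry over. Pictures are saved under pics/ and viewed, and the job is handed in when it is done.

```bash
ls -la; mkdir -p pics; python3 - <<'E'
from cell import bot
import cv2,numpy as np
print(bot.read_clock(),bot.grip_depth)
for n in ("scene","side","wrist"):
    im=bot.camera(n); cv2.imwrite(f"pics/{n}0.png",im[:,:,::-1])
    c=bot.calibration(n); print(n,{k:np.round(v,4).tolist() for k,v in c.items()})
    for t in ["big_bottle","small_bottle","drain_mat","dryer","heat_knob","blower_switch"]:
        print(t,[(d['bbox'],round(d['confidence'],2)) for d in bot.search_frame(n,t)][:4])
print(bot.read_clock(), bot.read_position(), bot.read_tool_rot())
E
```

```text
total 12
drwxr-xr-x  3 agent agent 4096 Dec  6 13:23 .
drwxr-xr-x 23 root  root  4096 Dec  6 13:23 ..
drwxr-xr-x  2 agent agent 4096 Dec  6 13:23 pics
0.0 0.0187
scene {'mtx': [[449.6859, 0.0, 320.4409], [0.0, 449.6859, 201.7778], [0.0, 0.0, 1.0]], 'k1': -0.0915, 'extrinsics': [[-0.6095, 0.7928, -0.007, 0.3375], [0.6658, 0.5069, -0.5475, -0.2599], [-0.4305, -0.3384, -0.8368, 1.9004], [0.0, 0.0, 0.0, 1.0]]}
big_bottle [([266.9, 152.8, 31.4, 21.9], 0.88), ([280.2, 203.0, 126.2, 106.5], 0.46)]
small_bottle [([304.3, 131.2, 20.0, 25.2], 0.78), ([246.1, 181.4, 27.7, 13.0], 0.66), ([327.2, 166.5, 23.2, 23.2], 0.55), ([254.2, 120.7, 12.3, 24.3], 0.53)]
drain_mat [([268.5, 153.0, 27.5, 21.6], 0.72)]
dryer [([280.2, 202.0, 127.7, 107.5], 0.35)]
heat_knob [([369.9, 250.4, 13.3, 19.9], 0.63)]
blower_switch [([248.0, 181.1, 25.8, 16.8], 0.23)]
side {'mtx': [[371.7751, 0.0, 323.045], [0.0, 371.7751, 200.885], [0.0, 0.0, 1.0]], 'k1': -0.0341, 'extrinsics': [[0.7107, -0.7035, -0.0092, -0.4008], [-0.455, -0.4497, -0.7686, 0.3736], [0.5366, 0.5504, -0.6396, 1.1151], [0.0, 0.0, 0.0, 1.0]]}
big_bottle [([338.6, 275.1, 36.3, 36.6], 0.97)]
small_bottle [([277.2, 262.0, 30.8, 24.3], 0.91), ([380.1, 335.4, 18.4, 40.7], 0.86), ([370.4, 261.3, 29.9, 18.7], 0.77), ([302.3, 311.1, 20.2, 35.5], 0.62)]
drain_mat [([321.4, 246.8, 97.6, 77.8], 0.63), ([351.8, 188.8, 12.4, 9.2], 0.21)]
dryer [([252.9, 170.9, 110.3, 74.9], 0.68)]
heat_knob [([275.4, 181.2, 11.8, 9.2], 0.65), ([249.8, 168.6, 112.3, 78.4], 0.64)]
blower_switch []
wrist {'mtx': [[359.0276, 0.0, 318.2658], [0.0, 359.0276, 199.3071], [0.0, 0.0, 1.0]], 'k1': -0.0116, 'hand_eye': [[1.0, 0.0007, -0.0009, 0.0006], [0.0011, -0.3145, 0.9492, -0.1421], [0.0003, -0.9492, -0.3145, 0.0812], [0.0, 0.0, 0.0, 1.0]]}
big_bottle []
small_bottle []
drain_mat []
dryer []
heat_knob []
blower_switch []
1.05 [0.13437759 0.53337625 0.23127291] [ 0.55775958 -0.55773719 -0.43465131  0.43463976]
```

View pics/scene0.png

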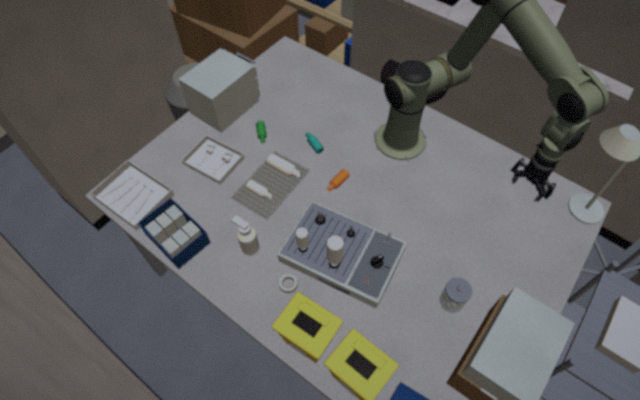

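View pics/side0.png

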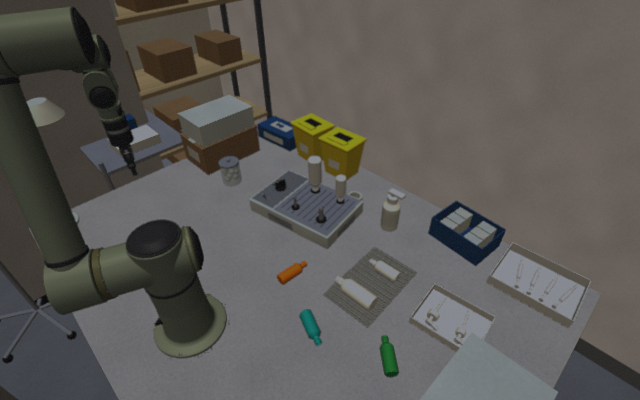

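View pics/wrist0.png

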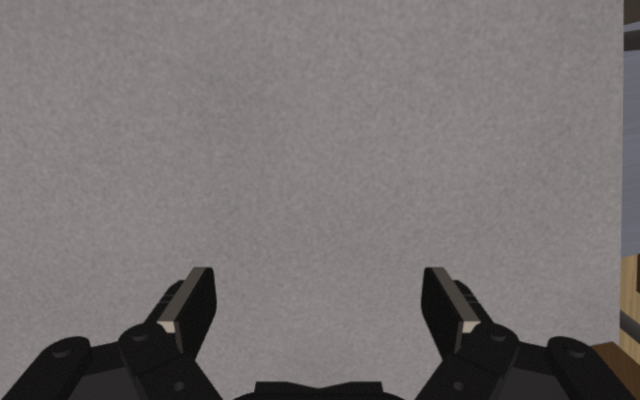

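The scene view shows the white bottles on the mat at about (283,165) and (258,190), and the dryer at about (343,250). Its free pegs are at (320,218) and (351,232), and the knob is at (377,261). The green, orange and turquoise bottles are decoys. Next I'll do a rough localisation.

```bash
cat > h.py <<'E'
from cell import bot
import cv2,numpy as np
from scipy.spatial.transform import Rotation as R
def q2R(q): return R.from_quat([q[1],q[2],q[3],q[0]]).as_matrix()
def R2q(M):
    q=R.from_matrix(M).as_quat(); return [float(q[3]),*map(float,q[:3])]
def cam(name,pose=None):
    c=bot.calibration(name); K=np.array(c['mtx']); k=c['k1']
    if 'extrinsics' in c: E=np.array(c['extrinsics']); 
    else:
        T=np.eye(4);T[:3,:3]=q2R(pose[1]);T[:3,3]=pose[0]
        E=np.linalg.inv(T@np.array(c['hand_eye']))
    return K,k,E
def ray(cm,px):
    K,k,E=cm
    s=cv2.undistortPoints(np.array([[px]],float),K,np.array([k,0,0,0,0.]),None).ravel()
    d=E[:3,:3].T@np.array([s[0],s[1],1]); o=-E[:3,:3].T@E[:3,3]; return o,d/np.linalg.norm(d)
def atz(cm,px,z):
    o,d=ray(cm,px); return o+d*(z-o[2])/d[2]
def proj(cm,P):
    K,k,E=cm; P=np.atleast_2d(P)
    return cv2.projectPoints(P.astype(float),cv2.Rodrigues(E[:3,:3])[0],E[:3,3],K,np.array([k,0,0,0,0.]))[0].reshape(-1,2)
def tri(lst):
    A=np.zeros((3,3));b=np.zeros(3)
    for cm,px in lst:
        o,d=ray(cm,px);M=np.eye(3)-np.outer(d,d);A+=M;b+=M@o
    return np.linalg.solve(A,b)
def pose(): return np.array(bot.read_position()),np.array(bot.read_tool_rot())
def snap(name,fn):
    p=pose() if name=='wrist' else None
    im=bot.camera(name); cv2.imwrite('pics/'+fn,im[:,:,::-1])
    if p is not None: np.save('pics/'+fn[:-4]+'.npy',np.r_[p[0],p[1]])
    return im,cam(name,p)
def loadcm(fn):
    a=np.load('pics/'+fn+'.npy'); return cam('wrist',(a[:3],a[3:]))
def toolR(a,x):  # approach a (=tool y), jaw x
    a=np.array(a,float);a/=np.linalg.norm(a);x=np.array(x,float);x-=a*(x@a);x/=np.linalg.norm(x)
    return np.c_[x,a,np.cross(x,a)]
E
python3 - <<'E'
from h import *
S=cam('scene');D=cam('side')
for n,p,z in [("bigm",(298,173),.03),("bigb",(268,158),.03),("smm",(271,198),.024),("smb",(248,184),.024),("pegR top",(320,214),.138),("pegL",(351,229),.128),("knob",(377,259),.108),("dry corners",(311,205),.07),("",(405,240),.07),("",(281,254),.07),("",(377,299),.07)]:
    print(n,atz(S,p,z).round(3))
for n,p,z in [("bigm",(338,281),.03),("bigb",(374,302),.03),("pegR",(321,211),.138),("pegL",(295,199),.128),("knob",(281,183),.108)]: print(n,atz(D,p,z).round(3))
# upscale crops
for f,(x,y,w,h) in [("scene0",(230,140,190,170)),("side0",(240,140,180,190))]:
    im=cv2.imread(f'pics/{f}.png')[y:y+h,x:x+w]; cv2.imwrite(f'pics/{f}c.png',cv2.resize(im,None,fx=3,fy=3,interpolation=cv2.INTER_CUBIC))
T=toolR([0,0,-1],[1,0,0]);print(T, q2R(bot.read_tool_rot()).round(2))
E
```

```text
bigm [ 0.412 -0.22   0.03 ]
bigb [ 0.427 -0.365  0.03 ]
smm [ 0.564 -0.23   0.024]
smb [ 0.569 -0.345  0.024]
pegR top [0.562 0.006 0.138]
pegL [0.541 0.122 0.128]
knob [0.572 0.25  0.108]
dry corners [ 0.519 -0.07   0.07 ]
 [0.434 0.28  0.07 ]
 [ 0.737 -0.028  0.07 ]
 [0.673 0.323 0.07 ]
bigm [ 0.417 -0.218  0.03 ]
bigb [ 0.436 -0.352  0.03 ]
pegR [ 0.533 -0.023  0.138]
pegL [0.52  0.101 0.128]
knob [0.563 0.235 0.108]
[[ 1.  0. -0.]
 [ 0.  0.  1.]
 [ 0. -1.  0.]] [[ 0.24 -0.   -0.97]
 [ 0.97  0.    0.24]
 [ 0.   -1.    0.  ]]
```

```bash
sleep 1; ls pics
```

```text
scene0.png
scene0c.png
side0.png
side0c.png
wrist0.png
```

```bash
python3 - <<'E'
from h import *
t0=bot.read_clock()
def chk(P,M):
    q=bot.solve_ik(list(map(float,P)),R2q(M)); return None if q is None else np.round(q,2).tolist()
for t in (0,15,30,40,50):
    t_=np.radians(t); c,s=np.cos(t_),np.sin(t_)
    # mat: b=+y approx
    for nm,b,base in (("big",np.array([-.1,1,0]),np.array([.432,-.36,.03])),("small",np.array([-.1,1,0]),np.array([.57,-.345,.024]))):
        b=b/np.linalg.norm(b); a=np.array([0,0,-1])*c+b*s; g=base+b*.045
        print(t,nm,"mat",chk(g+a*.02,toolR(a,np.cross(b,[0,0,-1])*-1 if False else [-1,-.1,0])))
    for nm,peg,h in (("thick",[.548,-.008],.078+.1),("thin",[.53,.112],.078+.065)):
        for yaw in (-60,-30,0,13,30,60):
            y=np.radians(yaw)
            hd=np.array([np.cos(y),np.sin(y),0]); a=hd*c+np.array([0,0,-s])
            # tool z up: z = x cross a => x = a cross z
            x=np.cross(a,[0,0,1]); M=toolR(a,x)
            g=np.array([*peg,h]); r=[chk(g+a*.02+[0,0,dz],M) is not None for dz in (0,.07)]
            print("   ",t,nm,yaw,r,chk(g+a*.02,M))
print(bot.read_clock()-t0)
E
```

```text
0 big mat [-0.77, 0.55, -0.5, 0.52, 0.0, -2.44]
0 small mat [-0.6, 0.71, -0.19, 0.67, 0.0, -2.27]
    0 thick -60 [False, True] None
    0 thick -30 [False, False] None
    0 thick 0 [False, False] None
    0 thick 13 [False, False] None
    0 thick 30 [False, False] None
    0 thick 60 [False, False] None
    0 thin -60 [False, False] None
    0 thin -30 [False, False] None
    0 thin 0 [False, False] None
    0 thin 13 [False, False] None
    0 thin 30 [False, False] None
    0 thin 60 [False, False] None
15 big mat [-0.86, 0.67, -0.29, 0.82, 0.15, -2.54]
15 small mat [-0.69, 0.82, 0.01, 0.95, 0.18, -2.37]
    15 thick -60 [True, True] [0.35, 0.57, -0.86, -0.43, -1.26, -2.16]
    15 thick -30 [False, False] None
    15 thick 0 [False, False] None
    15 thick 13 [False, False] None
    15 thick 30 [True, True] [-0.65, 0.63, -1.28, -1.3, 1.1, 2.59]
    15 thick 60 [True, True] [-0.69, 0.69, -0.51, 0.93, 1.26, 0.99]
    15 thin -60 [True, True] [0.59, 0.74, -0.48, 0.57, -1.3, -1.33]
    15 thin -30 [True, True] [0.51, 0.79, -1.19, -1.49, -0.98, -2.73]
    15 thin 0 [False, False] Non
[... 2036 characters left out ...]
 -0.14, -0.34, -2.7]
    50 thick 0 [True, True] [-0.22, 0.09, -1.03, -0.24, 0.14, 2.97]
    50 thick 13 [True, True] [-0.33, 0.11, -0.99, -0.15, 0.35, 2.7]
    50 thick 30 [True, True] [-0.43, 0.16, -0.88, 0.08, 0.55, 2.32]
    50 thick 60 [True, True] [-0.5, 0.36, -0.55, 0.64, 0.7, 1.6]
    50 thin -60 [True, True] [0.41, 0.44, -0.54, 0.5, -0.69, -1.72]
    50 thin -30 [True, True] [0.33, 0.27, -0.89, -0.09, -0.5, -2.43]
    50 thin 0 [True, True] [0.11, 0.18, -1.08, -0.38, -0.07, -3.06]
    50 thin 13 [True, True] [-0.01, 0.17, -1.09, -0.37, 0.15, 2.96]
    50 thin 30 [True, True] [-0.14, 0.19, -1.03, -0.23, 0.41, 2.6]
    50 thin 60 [True, True] [-0.27, 0.31, -0.76, 0.29, 0.67, 1.89]
0.0
```

View pics/scene0c.png

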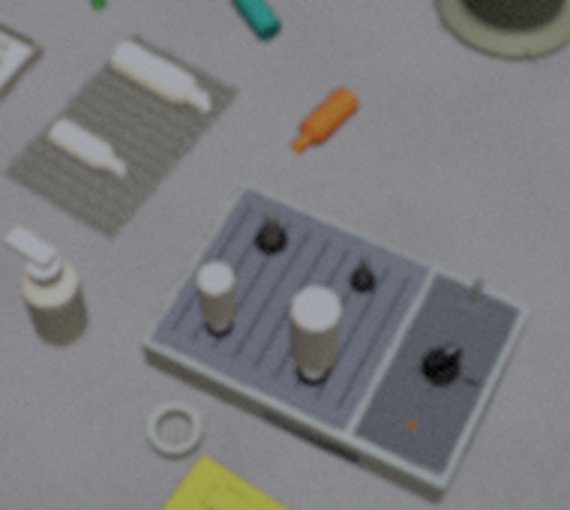

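View pics/side0c.png

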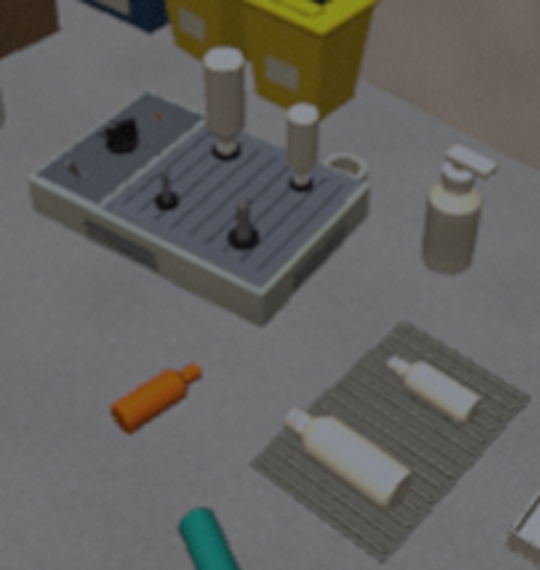

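```bash
python3 - <<'E'
from h import *
M1=toolR([0,0,-1],[0,1,0]);M2=toolR([0,0,-1],[0,-1,0])
bot.move_pose([.50,.12,.32],R2q(M1)); bot.wait(.15)
snap('wrist','w1.png')
for t in ["thick_peg","heat_knob","blower_switch","blower_switch_tip"]: print(t,[(d['bbox'],round(d['confidence'],2)) for d in bot.search_frame('wrist',t)][:4])
print(bot.read_clock(),bot.read_joint_positions())
print(bot.solve_ik([.55,.12,.32],R2q(M2)))
E
```

```text
thick_peg [([138.3, 95.2, 345.6, 236.3], 0.65)]
heat_knob [([410.5, 202.3, 40.1, 43.2], 0.67)]
blower_switch [([423.9, 129.3, 17.1, 19.6], 0.76), ([310.6, 278.4, 62.7, 111.4], 0.67), ([138.5, 98.9, 341.3, 233.5], 0.4)]
blower_switch_tip [([425.5, 129.9, 15.4, 17.0], 0.75), ([136.3, 95.5, 346.2, 237.5], 0.37)]
3.4667 [ 9.24243788e-02  2.15060483e-01 -1.15941819e-01  1.23985889e+00
  1.89793456e-06  9.18899982e-02]
[ 0.08369756  0.31050452  0.01142441  1.27171622  0.         -3.0578951 ]
```

View pics/w1.png

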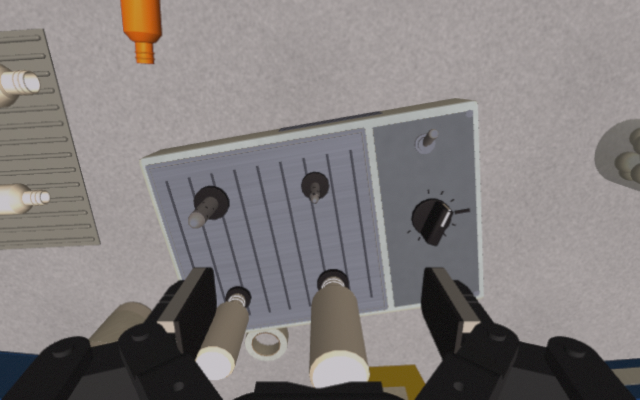

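Wrist view 1 shows the collars at about (211,202) and (315,185), the knob at (434,222) and the switch tip at (432,134). The knob's white line points up-right. Next is the opposite view, to cancel any hand-eye bias.

```bash
python3 - <<'E'
from h import *
M2=toolR([0,0,-1],[0,-1,0])
bot.move_pose([.56,.12,.33],R2q(M2)); bot.wait(.15)
snap('wrist','w2.png')
print(bot.read_clock())
im=cv2.imread('pics/w1.png')[90:260,130:490]; cv2.imwrite('pics/w1c.png',cv2.resize(im,(792,374),interpolation=cv2.INTER_CUBIC))
E
```

```text
6.325
```

View pics/w2.png

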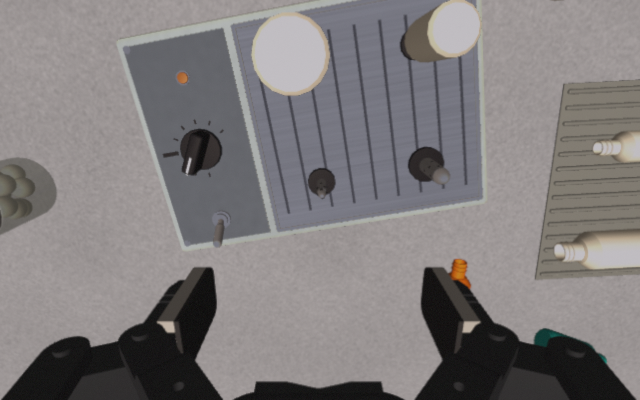

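View pics/w1c.png

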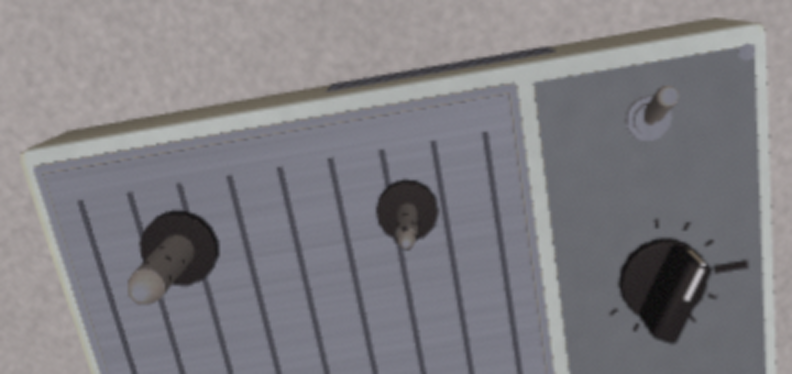

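```bash
cat > pegfit.py <<'E'
from h import *
from scipy.optimize import minimize
def collar(fn,p0,r,z=.078):
    cm=loadcm(fn); im=cv2.GaussianBlur(cv2.imread(f'pics/{fn}.png',0),(3,3),0).astype(np.float32)
    th=np.linspace(0,2*np.pi,72,endpoint=False)
    def ring(p,rr): 
        P=np.c_[p[0]+rr*np.cos(th),p[1]+rr*np.sin(th),np.full(72,z)]
        u=proj(cm,P).astype(np.float32); return cv2.remap(im,u[:,:1],u[:,1:],cv2.INTER_LINEAR).ravel()
    def f(p):
        d=np.clip(ring(p,r+.002),0,110)-np.clip(ring(p,r-.002),0,110); return -np.mean(d)
    best=min(((f((p0[0]+i*.001,p0[1]+j*.001)),p0[0]+i*.001,p0[1]+j*.001) for i in range(-14,15) for j in range(-14,15)))
    r_=minimize(f,best[1:],method='Nelder-Mead',options=dict(initial_simplex=[best[1:],(best[1]+.001,best[2]),(best[1],best[2]+.001)]))
    return r_.x,r_.fun
E
python3 - <<'E'
from pegfit import *
c1,c2=loadcm('w1'),loadcm('w2')
print('thick',atz(c1,(211,202),.078),atz(c2,(427,163),.078))
print('thin',atz(c1,(315,185),.078),atz(c2,(320,181),.078))
a=[atz(c1,(211,202),.078)[:2],atz(c1,(315,185),.078)[:2]]
for fn in('w1','w2'):
    for p,r in zip(a,(.02,.016)): print(fn,collar(fn,p,r))
print('tips thick',tri([(c1,(195,220)),(c2,(441,176))]),atz(c1,(195,220),.138),atz(c2,(441,176),.138))
print('tips thin',tri([(c1,(314.5,199)),(c2,(323,193))]),atz(c1,(314.5,199),.128),atz(c2,(323,193),.128))
print('sw',tri([(c1,(433,134)),(c2,(218,239))]),atz(c1,(433,134),.105),atz(c2,(218,239),.105))
print('knob skirt/bar')
# dryer corners at z=.07
for n,u in (('near R',(144,160)),('near L',(475,102)),):print(n,atz(c1,u,.07))
for n,u in (('near L',(186,249)),('near R',(483,200)),('far L',(120,41)),):print(n,atz(c2,u,.07))
im=cv2.imread('pics/w2.png')[0:260,110:490]; cv2.imwrite('pics/w2c.png',cv2.resize(im,(798,546),interpolation=cv2.INTER_CUBIC))
E
```

```text
thick [ 5.49242611e-01 -3.85602086e-04  7.80000000e-02] [ 0.55318192 -0.0016634   0.078     ]
thin [0.52918076 0.11704557 0.078     ] [0.53231111 0.11813943 0.078     ]
w1 (array([ 5.49666195e-01, -1.59499576e-04]), np.float64(-61.60831832885742))
w1 (array([0.52943906, 0.11644778]), np.float64(-54.87754821777344))
w2 (array([ 5.52141223e-01, -4.28348557e-05]), np.float64(-57.02967834472656))
w2 (array([0.53212579, 0.1166028 ]), np.float64(-51.32755661010742))
tips thick [ 0.55113525 -0.00167237  0.12853136] [0.54747779 0.00119431 0.138     ] [0.55363221 0.00228401 0.138     ]
tips thin [0.53140406 0.11609238 0.12131414] [0.52920895 0.11690986 0.128     ] [0.53347211 0.11543723 0.128     ]
sw [0.4697346  0.23498479 0.09897781] [0.46892503 0.23405868 0.105     ] [0.47263016 0.23216167 0.105     ]
knob skirt/bar
near R [ 0.50277739 -0.07303848  0.07      ]
near L [0.43989945 0.28651099 0.07      ]
near L [0.44318232 0.28359879 0.07      ]
near R [ 0.5068839  -0.07482125  0.07      ]
far L [0.68016168 0.32519656 0.07      ]
```

View pics/w2c.png

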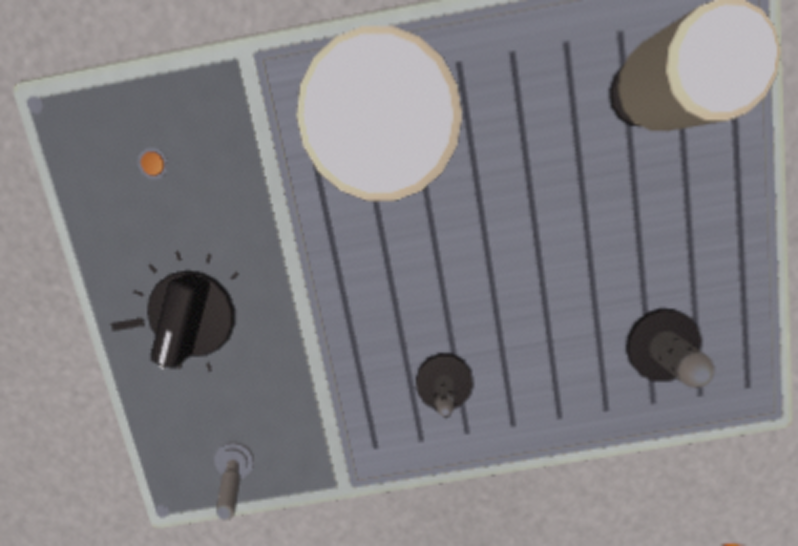

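Both views agree after a 1.4% scale correction, which I checked against the known 120 mm peg spacing. That puts the thick peg at about (0.551,-0.002), the thin peg at about (0.531,0.1165), and the dryer yaw at about 9.8°. Next is the mat.

```bash
python3 - <<'E'
from h import *
M=toolR([0,0,-1],[-1,0,0])
bot.move_pose([.5,-.33,.28],R2q(M)); bot.wait(.15)
snap('wrist','w3.png')
for t in ["big_bottle","small_bottle","drain_mat","pump_a"]: print(t,[(np.round(d['bbox']).tolist(),round(d['confidence'],2)) for d in bot.search_frame('wrist',t)][:4])
print(bot.read_clock(),bot.read_joint_positions())
c1,c2=loadcm('w1'),loadcm('w2')
def cor(cm,px,z):
    o,_=ray(cm,px); P=atz(cm,px,z); P[:2]=o[:2]+(P[:2]-o[:2])*1.014; return P
print('skirt',cor(c1,(431.8,218.6),.079),cor(c2,(201,149.5),.079))
print('sw tip',cor(c1,(433,134),.105),cor(c2,(218,239),.105))
E
```

```text
big_bottle [([361.0, 134.0, 50.0, 128.0], 0.59)]
small_bottle [([390.0, 324.0, 48.0, 31.0], 0.84), ([437.0, 0.0, 76.0, 53.0], 0.81), ([244.0, 142.0, 39.0, 96.0], 0.73), ([499.0, 158.0, 67.0, 93.0], 0.56)]
drain_mat [([192.0, 105.0, 243.0, 151.0], 0.71)]
pump_a []
8.4 [-7.05846728e-01  3.94263292e-01  3.22816200e-02  1.20879344e+00
 -3.36699347e-05 -2.27734784e+00]
skirt [0.57065572 0.25267311 0.079     ] [0.56747983 0.25116565 0.079     ]
sw tip [0.46962804 0.23589923 0.105     ] [0.47008429 0.23349723 0.105     ]
```

View pics/w3.png

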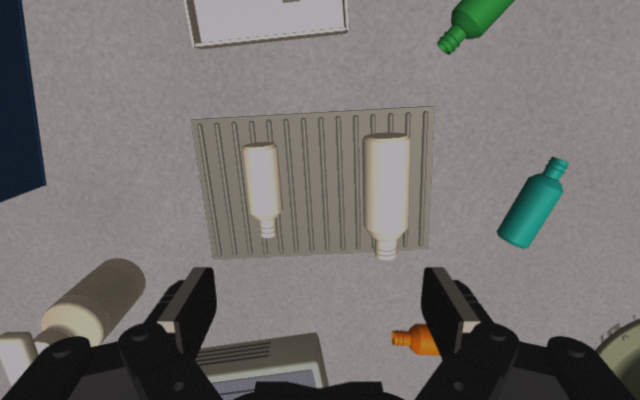

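Wrist view 3 shows the big bottle at about (387,135–258) and the small one at (262–268,143–237). Both necks point down in the image, which is +y. I'll fit their axes next.

```bash
python3 - <<'E'
from h import *
cm=loadcm('w3'); im=cv2.imread('pics/w3.png'); g=im.min(2)
def cor(px,z):
    o,_=ray(cm,px); P=atz(cm,px,z); P[:2]=o[:2]+(P[:2]-o[:2])*1.014; return P
res={}
for nm,(x0,y0,x1,y1),r,rn,L,z,Lb,Ln in (("big",(355,128,418,268),.026,.013,.145,.03,.105,.12),("small",(238,138,290,242),.02,.0095,.11,.024,.078,.088)):
    m=(g[y0:y1,x0:x1]>148).astype(np.uint8)
    n,lab,st,_=cv2.connectedComponentsWithStats(m); k=1+np.argmax(st[1:,4]); m=lab==k
    print(nm,st[k])
    lft=[];rgt=[];rows=np.where(m.any(1))[0]
    mid=[]
    for rr in rows[5:int(len(rows)*.65)]:
        c=np.where(m[rr])[0]; l=cor((x0+c[0]-.5,y0+rr),z);q=cor((x0+c[-1]+.5,y0+rr),z); mid.append((l+q)/2); lft.append(abs(q[0]-l[0]))
    mid=np.array(mid); s=np.polyfit(mid[:,1],mid[:,0],1)
    print(' width',np.mean(lft),'slope',s[0],'x at mid',np.polyval(s,mid[:,1].mean()),mid[:,1].mean(), 'resid',np.std(mid[:,0]-np.polyval(s,mid[:,1])))
    # neck centre & mouth
    rm=rows[-1]; c=np.where(m[rows[-4]])[0]; print(' mouth top edge',cor((x0+c.mean(),y0+rm+.5),z+rn*0),' base edge low',cor((x0+np.where(m[rows[0]])[0].mean(),y0+rows[0]-.5),z), 'neck row ctr',cor((x0+(c[0]+c[-1])/2,y0+rows[-4]),z))
for u in ((192,119),(434,106),(213,258),(428,248)): print('mat',cor(u,.004).round(4))
print('tray',cor((195,45),.02),cor((347,30),.02))
v=im[95:270,180:445]; cv2.imwrite('pics/w3c.png',cv2.resize(v,None,fx=3,fy=3,interpolation=cv2.INTER_CUBIC))
E
```

```text
big [  18   10   35  123 3509]
 width 0.03846816551834409 slope -0.03813297908724368 x at mid 0.4187057866235105 -0.30186860411129135 resid 0.0002177175840341
 mouth top edge [ 0.41602184 -0.19891116  0.03      ]  base edge low [ 0.41373458 -0.35031641  0.03      ] neck row ctr [ 0.41632077 -0.20371738  0.03      ]
small [   8    9   31   91 1944]
 width 0.03004084854006713 slope -0.03279777410989463 x at mid 0.5668568390340963 -0.301246135620088 resid 0.0002512245771367805
 mouth top edge [ 0.56272622 -0.22672523  0.024     ]  base edge low [ 0.56540521 -0.33887131  0.024     ] neck row ctr [ 0.56252987 -0.23139594  0.024     ]
mat [ 0.6474 -0.3673  0.004 ]
mat [ 0.368  -0.3826  0.004 ]
mat [ 0.6389 -0.1879  0.004 ]
mat [ 0.3575 -0.2033  0.004 ]
tray [ 0.63060704 -0.44536884  0.02      ] [ 0.47113139 -0.45994155  0.02      ]
```

View pics/w3c.png

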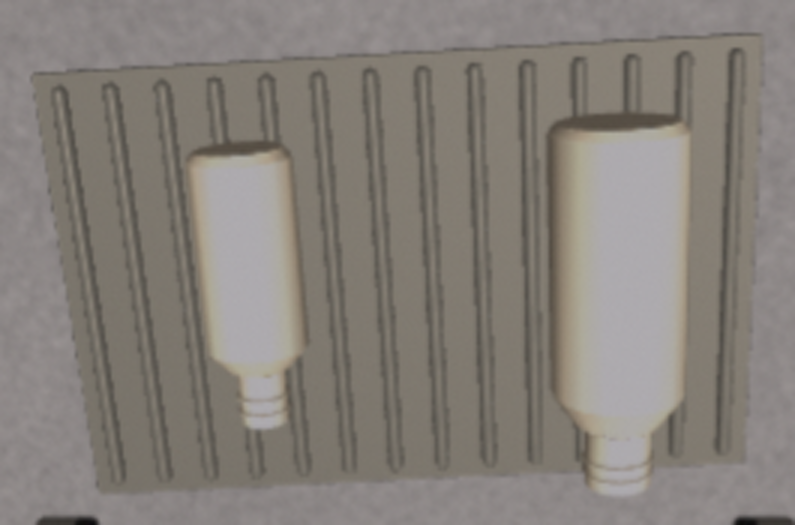

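```bash
python3 - <<'E'
from h import *
cm=loadcm('w3')
def cor(px,z):
    o,_=ray(cm,px); P=atz(cm,px,z); P[:2]=o[:2]+(P[:2]-o[:2])*1.014; return P
def cen(l,r,row,z):
    a,b=ray(cm,(l,row))[1],ray(cm,(r,row))[1]
    d=a+b;o=ray(cm,(l,row))[0];P=o+d*(z-o[2])/d[2];P[:2]=o[:2]+(P[:2]-o[:2])*1.014
    return P,np.linalg.norm(cor((l,row),z)-cor((r,row),z))
f=lambda zx:180+(zx+.5)/3-.5
print('big body',cen(f(551),f(688),195,.03)); print('big up',cen(f(549.5),f(690),95+150/3,.03)); print('big neck',cen(f(585),f(652),95+465/3,.03))
print('small body',cen(f(199),f(300),178.3,.024),cen(f(191),f(291),95+165/3,.024)); print('neck',cen(f(243),f(287),95+412/3,.024))
print('big base top edge',cor((f(620),95+115/3),.05),'base low',cor((f(620),95+130/3),.056), 'mouth',cor((f(618),95+495/3),.017),cor((f(618),95+495/3),.03))
print('small base',cor((f(240),95+143/3),.024),cor((f(240),95+155/3),.044),'mouth',cor((f(265),95+429/3),.015),cor((f(265),95+429/3),.024))
E
```

```text
big body (array([ 0.42195203, -0.28372828,  0.03      ]), np.float64(0.05307569834392605))
big up (array([ 0.42540153, -0.34197114,  0.03      ]), np.float64(0.05207687133061116))
big neck (array([ 0.41780083, -0.21322861,  0.03      ]), np.float64(0.027329180847058543))
small body (array([ 0.56488454, -0.30175113,  0.024     ]), np.float64(0.039166350925477045)) (array([ 0.56659539, -0.33488417,  0.024     ]), np.float64(0.037829361557744585))
neck (array([ 0.56180162, -0.2336111 ,  0.024     ]), np.float64(0.01792854749376971))
big base top edge [ 0.42958599 -0.35758667  0.05      ] base low [ 0.43041197 -0.35328529  0.056     ] mouth [ 0.41434352 -0.19267193  0.017     ] [ 0.41709439 -0.19959729  0.03      ]
small base [ 0.56670563 -0.34320698  0.024     ] [ 0.56356892 -0.34219009  0.044     ] mouth [ 0.56354109 -0.22193312  0.015     ] [ 0.56213989 -0.22605759  0.024     ]
```

```bash
cat > plan.py <<'E'
from h import *
b=np.array([-.053,1,0]);b/=np.linalg.norm(b)
t=np.radians(35);c,s=np.cos(t),np.sin(t)
def mat(base,sg,off):
    a=np.array([0,0,-1])*c+b*s
    x=np.cross(b,[0,0,1.]); x=-x   # -> -x world
    M=toolR(a,x); g=np.array(base)+b*sg; return g+a*off,a,M
def hang(peg,L,sg,off,yaw):
    y=np.radians(yaw);hd=np.array([np.cos(y),np.sin(y),0]);a=hd*c+np.array([0,0,-s])
    M=toolR(a,np.cross(a,[0,0,1])); g=np.array([peg[0],peg[1],.078+L-sg]); return g+a*off,a,M
BIG=dict(base=[.4254,-.3525,.03],sg=.05,off=.02,L=.145,peg=[.5512,-.0018])
SM=dict(base=[.5671,-.3413,.024],sg=.042,off=.015,L=.11,peg=[.5308,.1165])
YAW=-30
E
python3 - <<'E'
from plan import *
for d in (BIG,SM):
    P,a,M=mat(d['base'],d['sg'],d['off']); print(M.round(2).tolist(),P.round(3), 'b_tool',(M.T@b).round(3))
    for Q in (P-a*.09,P,P+[0,0,.12],P+[0,0,.2]): 
        q=bot.solve_ik(list(Q),R2q(M)); print('mat',None if q is None else np.round(q,2))
    for yaw in (-20,-30,-40):
        H,a,M=hang(d['peg'],d['L'],d['sg'],d['off'],yaw)
        print('hang',yaw,H.round(3),'b_tool',(M.T@[0,0,-1]).round(3))
        for Q in (H+[0,0,.11],H,H-a*.12):
            q=bot.solve_ik(list(Q),R2q(M)); print('   ',None if q is None else np.round(q,2))
E
```

```text
[[-1.0, -0.03, 0.04], [-0.05, 0.57, -0.82], [0.0, -0.82, -0.57]] [ 0.422 -0.291  0.014] b_tool [-0.     0.574 -0.819]
mat [-0.98  0.84  0.13  1.4   0.3  -2.69]
mat [-0.94  0.86 -0.05  1.19  0.32 -2.65]
mat [-0.94  0.72  0.02  1.4   0.32 -2.65]
mat [-0.94  0.65  0.11  1.56  0.32 -2.65]
hang -20 [ 0.567 -0.007  0.162] b_tool [ 0.     0.574 -0.819]
    [ 0.01 -0.06 -1.07 -0.37 -0.29 -2.93]
    [ 0.01  0.27 -1.22 -0.85 -0.29 -2.93]
    [ 0.15 -0.13 -1.27 -0.48 -0.4  -2.84]
hang -30 [ 0.565 -0.01   0.162] b_tool [-0.     0.574 -0.819]
    [ 0.11 -0.01 -1.   -0.27 -0.51 -2.74]
    [ 0.11  0.28 -1.14 -0.7  -0.51 -2.74]
    [ 0.31 -0.03 -1.15 -0.31 -0.65 -2.57]
hang -40 [ 0.564 -0.012  0.162] b_tool [ 0.     0.574 -0.819]
    [ 0.19  0.05 -0.9  -0.11 -0.69 -2.53]
    [ 0.19  0.3  -1.03 -0.49 -0.69 -2.53]
    [ 0.41  0.07 -0.98 -0.05 -0.82 -2.28]
[[-1.0, -0.03, 0.04], [-0.05, 0.57, -0.82], [0.0, -0.82, -0.57]] [ 0.564 -0.291  0.012] b_tool [-0.     0.574 -0.819]
mat [-0.83  1.04  0.55  1.57  0.37 -2.55]
mat [-0.78  1.03  0.33  1.35  0.4  -2.5 ]
mat [-0.78  0.91  0.41  1.54  0.4  -2.5 ]
mat [-0.78  0.86  0.51  1.7   0.4  -2.5 ]
hang -20 [0.542 0.112 0.137] b_tool [ 0.     0.574 -0.819]
    [ 0.37  0.04 -1.03 -0.32 -0.57 -2.68]
    [ 0.37  0.35 -1.16 -0.76 -0.57 -2.68]
    [ 0.58  0.04 -1.16 -0.34 -0.72 -2.48]
hang -30 [0.541 0.11  0.137] b_tool [-0.     0.574 -0.819]
    [ 0.44  0.1  -0.92 -0.13 -0.74 -2.45]
    [ 0.44  0.36 -1.03 -0.51 -0.74 -2.45]
    [ 0.67  0.14 -0.98 -0.03 -0.86 -2.18]
hang -40 [0.54  0.109 0.137] b_tool [ 0.     0.574 -0.819]
    [ 0.49  0.18 -0.77  0.13 -0.86 -2.19]
    [ 0.49  0.4  -0.89 -0.2  -0.86 -2.19]
    [ 0.71  0.26 -0.77  0.31 -0.94 -1.85]
```

Every pose is feasible, so I'll grasp the big bottle.

```bash
python3 - <<'E'
from plan import *
d=BIG
P,a,M=mat(d['base'],d['sg'],d['off'])
bot.move_pose(list(P-a*.09),R2q(M))
print(bot.move_linear(list(P),speed=.12,until_force=10), bot.read_position())
bot.set_gripper(0.0,grasp_force=30); print('w',bot.read_gripper_width(),bot.read_ft_force())
bot.move_linear(list(P+[0,0,.13]),speed=.2)
print('w',bot.read_gripper_width(),bot.read_clock())
snap('wrist','g1.png');snap('side','g1s.png')
E
```

```text
False [ 0.42287572 -0.29179514  0.01453347]
w 0.5985781575833631 [ 2.34706755 -0.88611755  2.68175334]
w 0.5988402942415508 11.3583
```

View pics/g1.png

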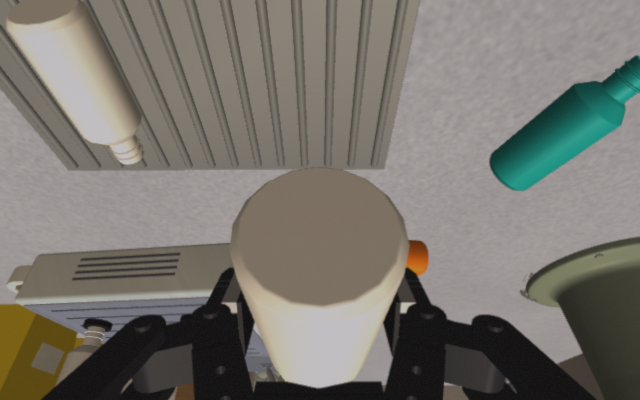

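View pics/g1s.png

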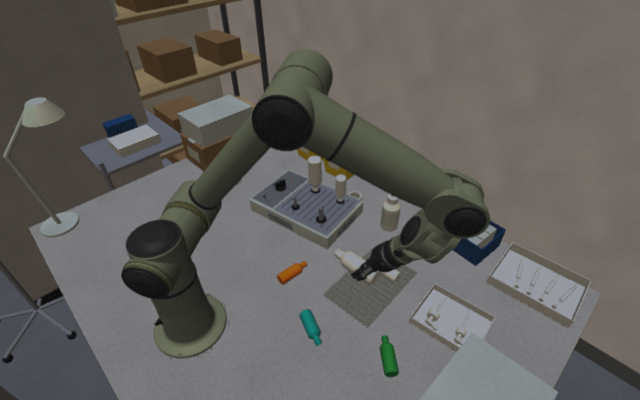

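The big bottle is held with an opening of about 51 mm, and it sits centred and aligned in the wrist view. I'll carry it over the thick peg.

```bash
python3 - <<'E'
from plan import *
d=BIG
H,a,M=hang(d['peg'],d['L'],d['sg'],d['off'],YAW)
bot.move_pose(list(H+[0,0,.11]),R2q(M)); bot.wait(.1)
print(bot.read_position()-(H+[0,0,.11]),bot.read_gripper_width(),bot.read_ft_force(),bot.read_clock())
for n in('wrist','side','scene'): snap(n,f'h1{n}.png')
for n,(x,y,w,h) in (('side',(260,130,130,120)),('scene',(270,170,130,120))):
    im=cv2.imread(f'pics/h1{n}.png')[y:y+h,x:x+w]; cv2.imwrite(f'pics/h1{n}c.png',cv2.resize(im,None,fx=4,fy=4,interpolation=cv2.INTER_CUBIC))
E
```

```text
[ 0.00053751 -0.00092053 -0.0003198 ] 0.6018534973935731 [ 0.61675432 -0.12050534  0.09960476] 13.05
```

View pics/h1wrist.png

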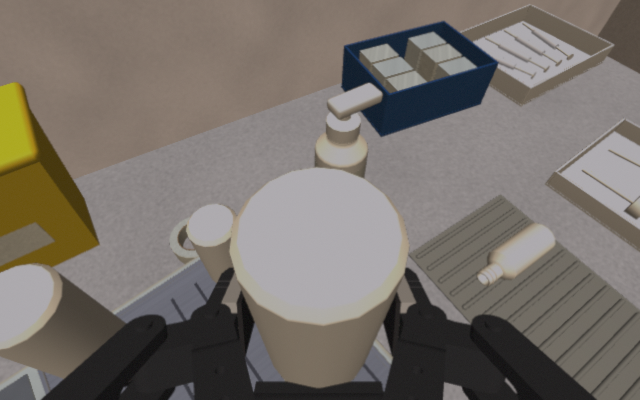

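View pics/h1sidec.png

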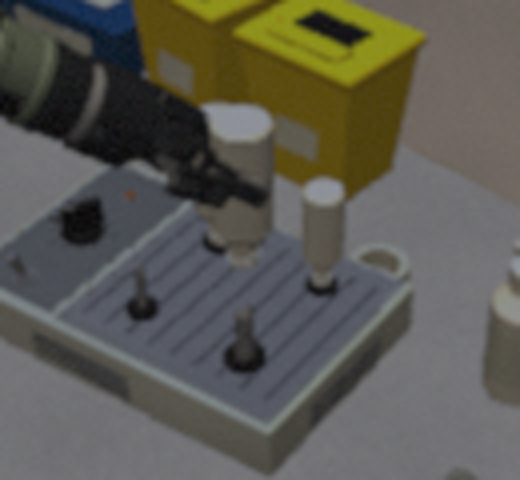

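View pics/h1scenec.png

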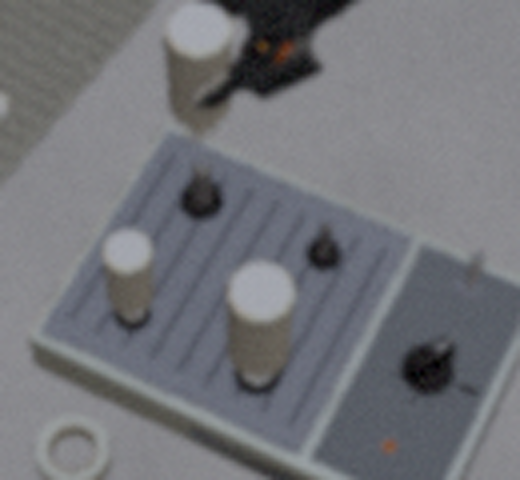

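In both views the bottle is upside down, with its neck straight above the peg. I'll lower it with force sensing.

```bash
python3 - <<'E'
from plan import *
d=BIG
H,a,M=hang(d['peg'],d['L'],d['sg'],d['off'],YAW)
C=np.array([-.0005,.0009,.0003])
bot.move_linear(list(H+C+[0,0,.06]),speed=.12)
print(bot.read_position()-H)
r=bot.move_linear(list(H+C+[0,0,-.003]),speed=.05,until_force=4)
print(r,bot.read_position()-H,bot.read_ft_force(),bot.read_gripper_width(),bot.read_clock())
for n in('side','scene'): snap(n,f'h2{n}.png')
for n,(x,y,w,h) in (('side',(260,130,130,120)),('scene',(270,170,130,120))):
    im=cv2.imread(f'pics/h2{n}.png')[y:y+h,x:x+w]; cv2.imwrite(f'pics/h2{n}c.png',cv2.resize(im,None,fx=4,fy=4,interpolation=cv2.INTER_CUBIC))
E
```

```text
[-0.00027973  0.00070606  0.06030184]
True [-0.00037335  0.00067203 -0.00068772] [0.2064136  0.10036906 2.6299119 ] 0.5994455263287221 14.9
```

View pics/h2sidec.png

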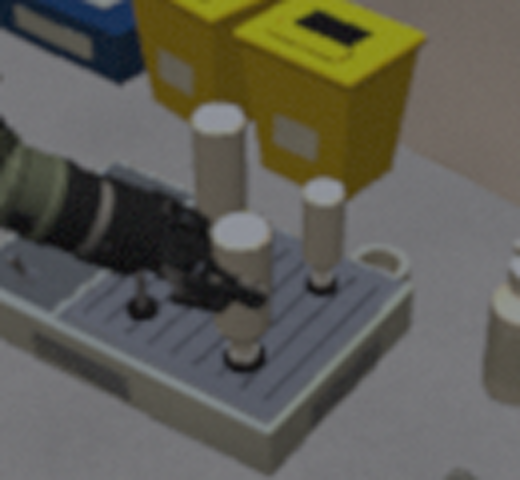

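The bottle is seated: contact came 0.7 mm below the expected height, on the collar. I'll release it and go for the small one.

```bash
python3 - <<'E'
from plan import *
d=BIG
H,a,M=hang(d['peg'],d['L'],d['sg'],d['off'],YAW)
bot.set_gripper(0.85)
bot.move_linear(list(H-a*.12),speed=.2)
snap('side','r1s.png'); snap('scene','r1c.png')
bot.move_linear(list(H-a*.12+[0,0,.09]),speed=.25)
print(bot.read_clock())
d=SM
P,a,M=mat(d['base'],d['sg'],d['off'])
bot.move_pose(list(P-a*.09+[0,0,.1]),R2q(M))
bot.set_gripper(1.0)
snap('wrist','s1.png'); print(bot.read_clock())
for n,(x,y,w,h) in (('r1s',(260,130,130,120)),('r1c',(270,170,130,120))):
    im=cv2.imread(f'pics/{n}.png')[y:y+h,x:x+w]; cv2.imwrite(f'pics/{n}c.png',cv2.resize(im,None,fx=4,fy=4,interpolation=cv2.INTER_CUBIC))
E
```

```text
16.7
18.6333
```

View pics/r1sc.png

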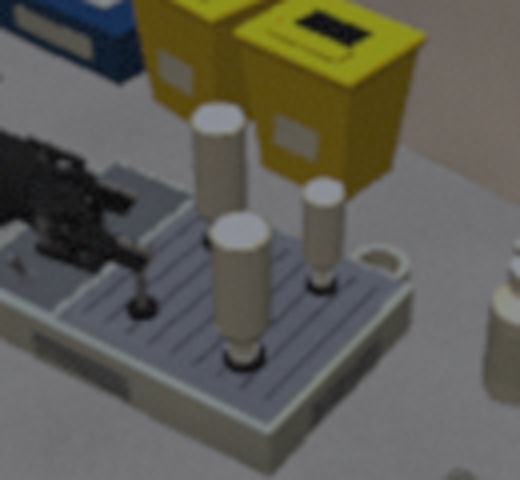

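View pics/s1.png

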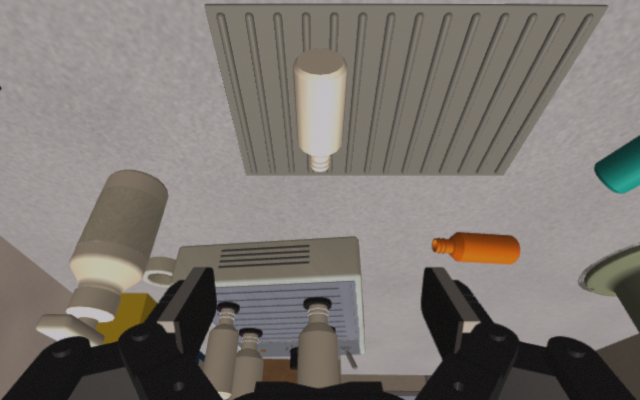

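The big bottle hangs upright and released. The small one is centred between the fingers, so I'll grasp it and carry it to the thin peg.

```bash
python3 - <<'E'
from plan import *
d=SM
P,a,M=mat(d['base'],d['sg'],d['off'])
bot.move_linear(list(P-a*.06),speed=.2)
print(bot.move_linear(list(P),speed=.1,until_force=10), bot.read_position()-P)
bot.set_gripper(0.0,grasp_force=30); print('w',bot.read_gripper_width(),bot.read_ft_force())
bot.move_linear(list(P+[0,0,.17]),speed=.2)
print('w',bot.read_gripper_width(),bot.read_clock())
snap('wrist','g2.png')
H,a,M=hang(d['peg'],d['L'],d['sg'],d['off'],YAW)
# high waypoint, clear of the hung big bottle
W=np.array([.40,-.02,.36])
print([None if (q:=bot.solve_ik(list(p),R2q(M))) is None else np.round(q,2) for p in (W,H+[0,0,.15],H+[0,0,.11])])
E
```

```text
False [ 0.00045591 -0.00062809  0.00077343]
w 0.4556938218052429 [-0.98513327 -1.74536919  3.48721114]
w 0.4574618015383345 21.6417
[array([ 0.16, -0.56, -1.05,  0.25, -0.54, -2.7 ]), array([ 0.44,  0.03, -0.86,  0.  , -0.74, -2.45]), array([ 0.44,  0.1 , -0.92, -0.13, -0.74, -2.45])]
```

View pics/g2.png

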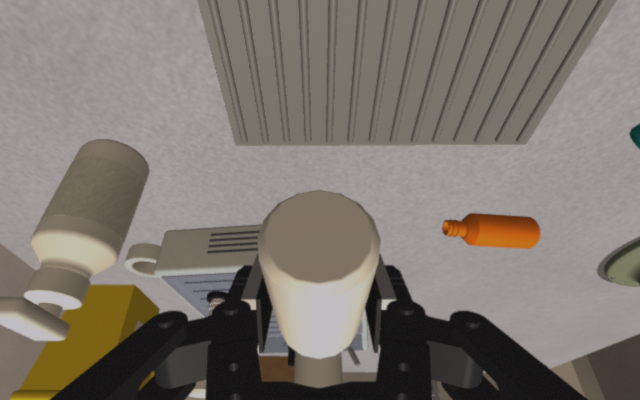

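```bash
python3 - <<'E'
from plan import *
d=SM
H,a,M=hang(d['peg'],d['L'],d['sg'],d['off'],YAW)
bot.move_pose([.40,-.02,.36],R2q(M))
bot.move_pose(list(H+[0,0,.12]),R2q(M)); bot.wait(.1)
e=bot.read_position()-(H+[0,0,.12])
print(e,bot.read_gripper_width(),bot.read_clock())
for n in('side','scene'): snap(n,f'h3{n}.png')
ims=[cv2.resize(cv2.imread(f'pics/h3{n}.png')[y:y+h,x:x+w],None,fx=3,fy=3,interpolation=cv2.INTER_CUBIC) for n,(x,y,w,h) in (('side',(260,120,130,130)),('scene',(280,160,130,130)))]
cv2.imwrite('pics/h3c.png',np.hstack(ims))
E
```

```text
[ 7.44366156e-05 -8.94189636e-04  1.12938545e-03] 0.45652785204461516 24.2167
```

View pics/h3c.png

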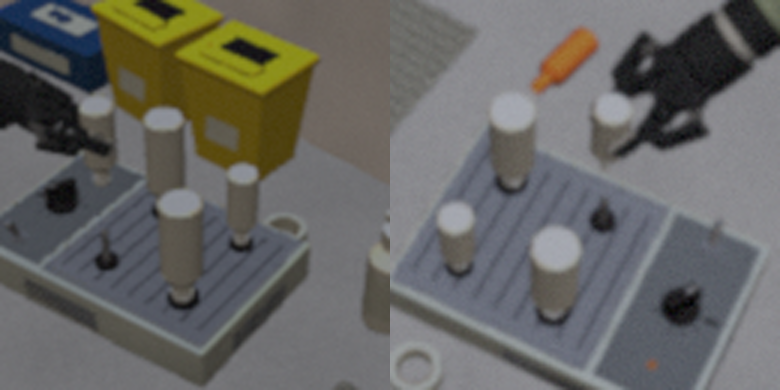

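The small bottle is vertical and in line above the thin peg in both views. I'll lower it.

```bash
python3 - <<'E'
from plan import *
d=SM
H,a,M=hang(d['peg'],d['L'],d['sg'],d['off'],YAW)
C=np.array([0,.0007,0])
bot.move_linear(list(H+C+[0,0,.055]),speed=.12)
print(bot.read_position()-H)
r=bot.move_linear(list(H+C+[0,0,-.004]),speed=.05,until_force=4)
print(r,bot.read_position()-H,bot.read_ft_force(),bot.read_gripper_width(),bot.read_clock())
for n in('side','scene'): snap(n,f'h4{n}.png')
ims=[cv2.resize(cv2.imread(f'pics/h4{n}.png')[y:y+h,x:x+w],None,fx=3,fy=3,interpolation=cv2.INTER_CUBIC) for n,(x,y,w,h) in (('side',(260,120,130,130)),('scene',(280,160,130,130)))]
cv2.imwrite('pics/h4c.png',np.hstack(ims))
E
```

```text
[0.00033092 0.00069417 0.05576577]
True [ 7.86636537e-05  3.25556243e-04 -8.84928087e-04] [-0.85017459  0.4802604   4.21671405] 0.45965830577856703 26.0417
```

View pics/h4c.png

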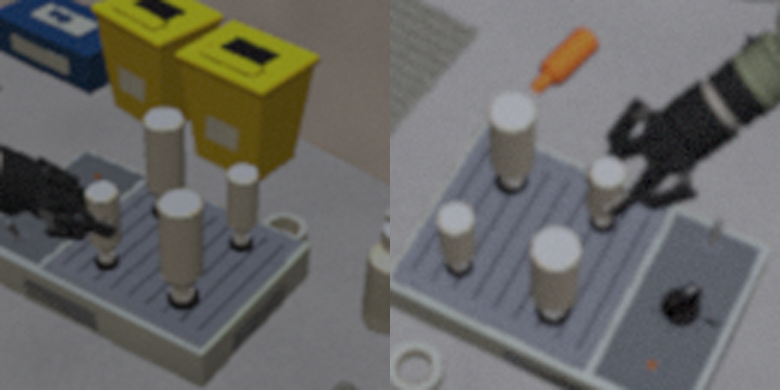

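The small bottle is seated too. I'll release it, retreat and take a close look at the knob.

```bash
python3 - <<'E'
from plan import *
d=SM
H,a,M=hang(d['peg'],d['L'],d['sg'],d['off'],YAW)
bot.set_gripper(0.8)
bot.move_linear(list(H-a*.12),speed=.2)
snap('side','r2s.png'); snap('scene','r2c.png')
bot.move_linear(list(H-a*.12+[0,0,.08]),speed=.25)
def vM(ang): # tool z at world angle ang
    z=np.array([np.cos(ang),np.sin(ang),0]); A=np.array([0,0,-1.]); return toolR(A,np.cross(A,z))
M=vM(np.radians(162)); print(M.round(2))
k=np.array([.569,.252])
bot.move_pose([*(k+.02*M[:2,2]),.26],R2q(M)); bot.wait(.1)
snap('wrist','k1.png'); print(bot.read_clock(),bot.read_joint_positions())
for an in (162,130,100,90):
    q=bot.solve_ik([*k,.085],R2q(vM(np.radians(an)))); print(an,None if q is None else np.round(q,2))
ims=[cv2.resize(cv2.imread(f'pics/{n}.png')[y:y+h,x:x+w],None,fx=3,fy=3,interpolation=cv2.INTER_CUBIC) for n,(x,y,w,h) in (('r2s',(260,120,130,130)),('r2c',(280,160,130,130)))]
cv2.imwrite('pics/r2cc.png',np.hstack(ims))
E
```

```text
[[ 0.31  0.   -0.95]
 [ 0.95  0.    0.31]
 [ 0.   -1.    0.  ]]
30.3833 [ 3.17798366e-01  4.18824981e-01  1.88310865e-02  1.17079621e+00
 -3.50707456e-05  6.31481172e-01]
162 [ 0.3   0.58 -0.18  0.81  0.    0.61]
130 [ 0.3   0.58 -0.18  0.81  0.    1.17]
100 [ 0.3   0.58 -0.18  0.81  0.    1.69]
90 [ 0.3   0.58 -0.18  0.81  0.    1.87]
```

View pics/k1.png

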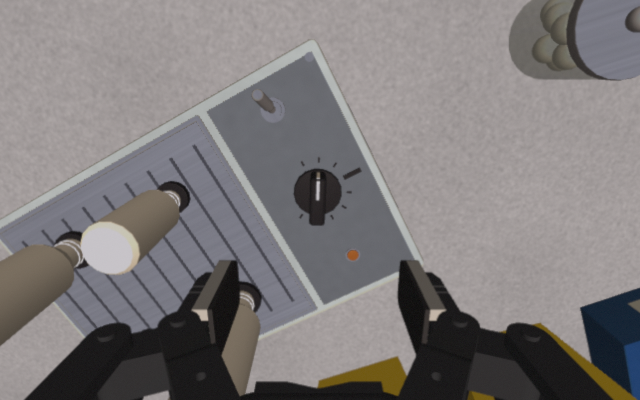

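View pics/r2cc.png

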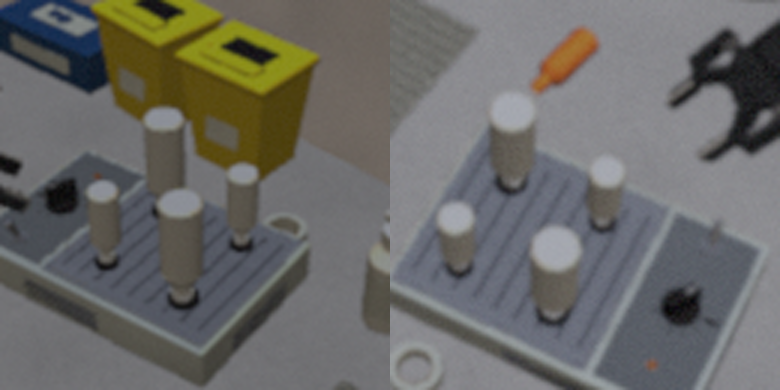

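Both bottles hang released. In the knob view the bar is vertical in the image, on the axis at about (317.5,192), so the knob angle is about 0.49 rad and it needs about 62° clockwise.

```bash
cat >> plan.py <<'E'
def vM(ang):
    z=np.array([np.cos(ang),np.sin(ang),0]); A=np.array([0,0,-1.]); return toolR(A,np.cross(A,z))
E
python3 - <<'E'
from plan import *
cm=loadcm('k1')
def cor(px,z):
    o,_=ray(cm,px); P=atz(cm,px,z); P[:2]=o[:2]+(P[:2]-o[:2])*1.014; return P
for u,z in (((317.5,192),.079),((318,171),.108),((316.5,206),.108),((345,177),.07),((360,170),.07)): print(cor(u,z))
k=cor((317.5,192),.079)[:2]
print('sw pivot',cor((271,109),.073),'tip',cor((258,95),.105))
m=cor((352.5,173.5),.07); print('mark dir deg',np.degrees(np.arctan2(m[1]-k[1],m[0]-k[0])),np.linalg.norm(m[:2]-k))
im=cv2.imread('pics/k1.png')[70:240,230:400]; cv2.imwrite('pics/k1c.png',cv2.resize(im,None,fx=3.5,fy=3.5,interpolation=cv2.INTER_CUBIC))
E
```

```text
[0.56861515 0.25163341 0.079     ]
[0.54231151 0.26071868 0.108     ]
[0.57199809 0.24970486 0.108     ]
[0.5650319  0.28075767 0.07      ]
[0.56281065 0.2964775  0.07      ]
sw pivot [0.48271066 0.23528075 0.073     ] tip [0.46815617 0.23383481 0.105     ]
mark dir deg 97.23351202625331 0.0373053391482664
```

View pics/k1c.png

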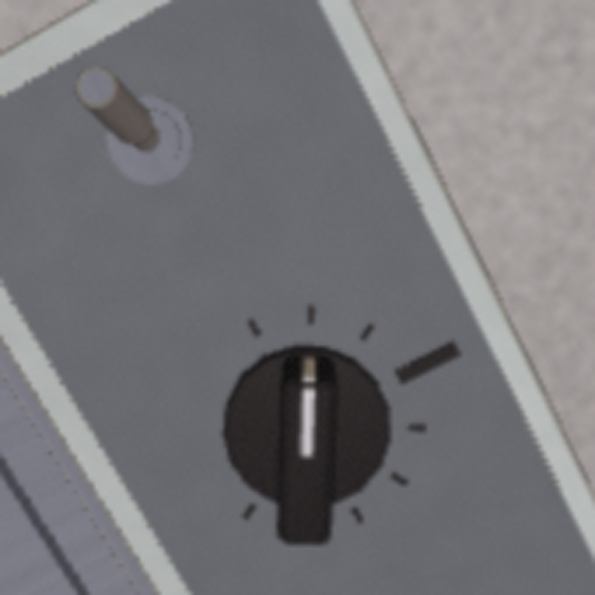

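```bash
python3 - <<'E'
from plan import *
k=[.5690,.2518]
M=vM(np.radians(162))
bot.set_gripper(0.5)
bot.move_linear([*k,.13],speed=.2)
print(bot.move_linear([*k,.086],speed=.08,until_force=6),bot.read_position())
bot.set_gripper(0.0,grasp_force=30); print('w',bot.read_gripper_width(),bot.read_ft_force())
for an in (141,120,99.5):
    bot.move_pose([*k,.086],R2q(vM(np.radians(an))))
    print(an,bot.read_position(),bot.read_ft_force())
print('w',bot.read_gripper_width())
bot.set_gripper(0.4)
print(bot.read_ft_force())
bot.move_linear([*k,.14],speed=.15)
M=vM(np.radians(99.5))
bot.move_pose([*(np.array(k)+.02*M[:2,2]),.26],R2q(M)); bot.wait(.1)
snap('wrist','k2.png'); print(bot.read_clock())
im=cv2.imread('pics/k2.png')[70:260,230:420]; cv2.imwrite('pics/k2c.png',cv2.resize(im,None,fx=3,fy=3,interpolation=cv2.INTER_CUBIC))
E
```

```text
False [0.56913162 0.25186825 0.08613138]
w 0.15683112446112826 [-1.09090391 -4.22596192  5.66335795]
141 [0.56925445 0.25068122 0.08679526] [-1.57460774 -5.56456839  5.43318147]
120 [0.56902969 0.25041593 0.08677767] [-1.97314771 -6.15698973  6.59136619]
99.5 [0.56869025 0.25030175 0.08677392] [-3.32134394 -6.55563954  7.88790909]
w 0.15413293304280765
[ 0.14048925  0.36589268 -0.13305671]
35.4833
```

View pics/k2c.png

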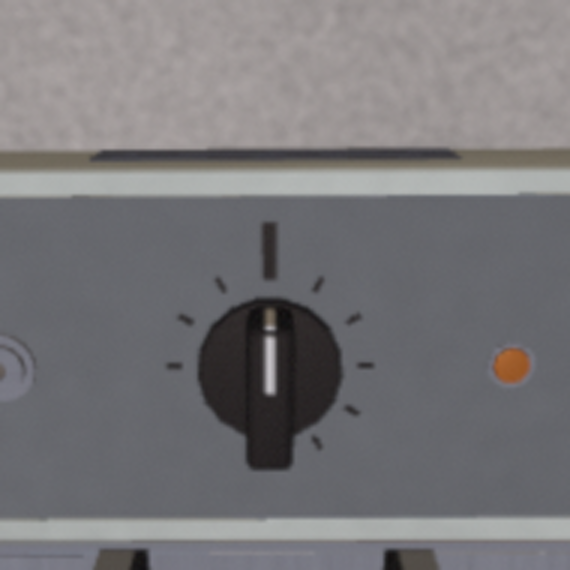

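View pics/k2.png

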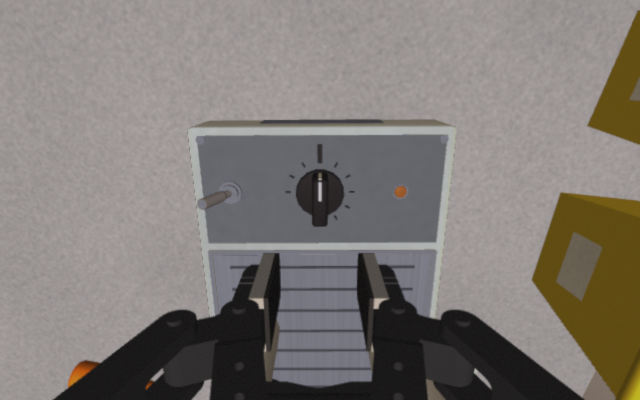

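The knob line now points exactly at the long mark. Before throwing the switch, I'll confirm the bottles from the other cameras.

```bash
python3 - <<'E'
from plan import *
ux=np.array([np.cos(np.radians(9.8)),np.sin(np.radians(9.8))]); piv=np.array([.4853,.2372])
M=vM(np.radians(189.8))
P=lambda s,z:[*(piv+ux*s),z]
bot.set_gripper(0.0)
bot.move_pose(P(-.062,.15),R2q(M))
snap('wrist','b0.png');snap('side','b0s.png');snap('scene','b0c.png')
bot.move_linear(P(-.062,.092),speed=.15); print(bot.read_position(),bot.read_clock(),bot.read_gripper_width())
ims=[cv2.resize(cv2.imread(f'pics/{n}.png')[y:y+h,x:x+w],None,fx=3,fy=3,interpolation=cv2.INTER_CUBIC) for n,(x,y,w,h) in (('b0s',(250,130,130,130)),('b0c',(280,160,130,130)))]
cv2.imwrite('pics/b0cc.png',np.hstack(ims))
E
```

```text
[0.42433139 0.22667667 0.09217608] 37.9917 -0.004202835422974764
```

View pics/b0cc.png

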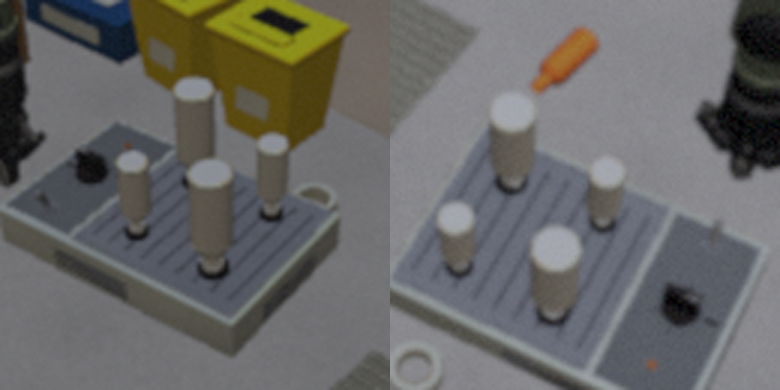

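View pics/b0.png

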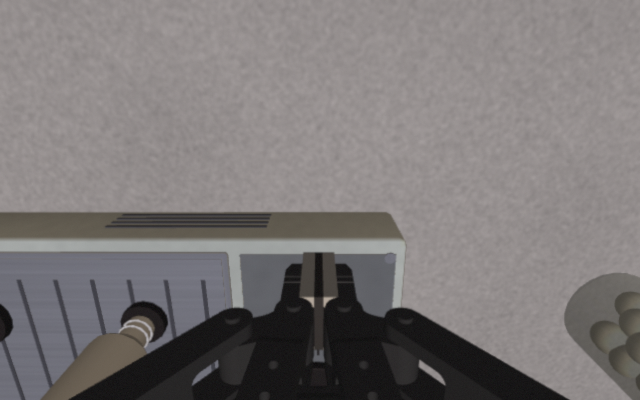

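Both bottles hang upright and the switch is still off. I'll push it over.

```bash
python3 - <<'E'
from plan import *
ux=np.array([np.cos(np.radians(9.8)),np.sin(np.radians(9.8))]); piv=np.array([.4853,.2372])
P=lambda s,z:[*(piv+ux*s),z]
r=bot.move_linear(P(.007,.092),speed=.06,until_force=9)
p=bot.read_position(); print(r,(p[:2]-piv)@ux,p,bot.read_ft_force())
bot.move_linear(P(-.07,.095),speed=.15)
bot.move_linear(P(-.09,.26),speed=.2)
M=vM(np.radians(189.8)); bot.wait(.1)
snap('wrist','b1.png');snap('side','b1s.png');snap('scene','b1c.png'); print(bot.read_clock())
ims=[cv2.resize(cv2.imread(f'pics/{n}.png')[y:y+h,x:x+w],None,fx=3,fy=3,interpolation=cv2.INTER_CUBIC) for n,(x,y,w,h) in (('b1s',(250,130,130,130)),('b1c',(280,160,130,130)))]
cv2.imwrite('pics/b1cc.png',np.hstack(ims))
E
```

```text
True -0.007417787234026481 [0.47801947 0.23576945 0.09096159] [-2.65362098  0.36423216  4.47499907]
40.675
```

View pics/b1.png

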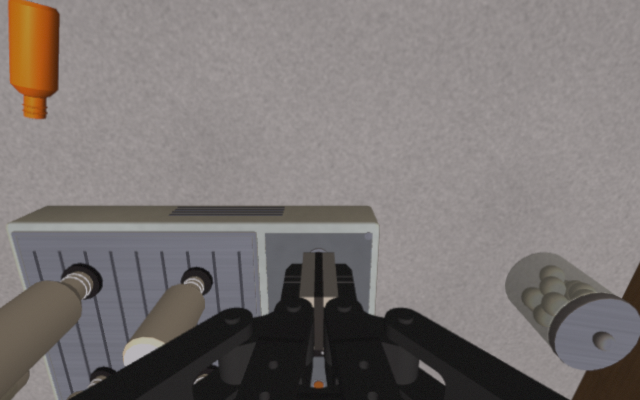

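View pics/b1cc.png

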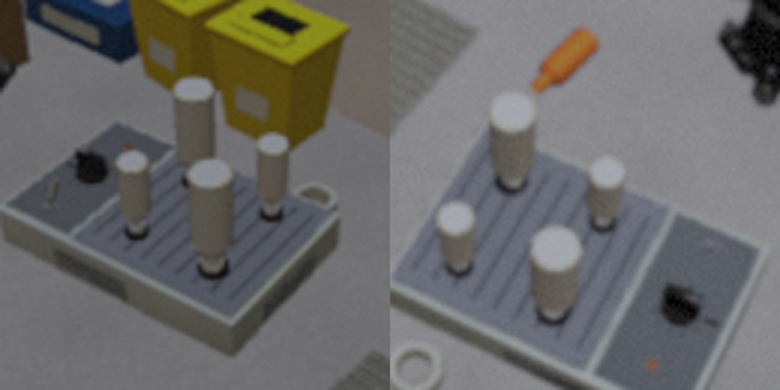

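The switch has moved, but the push stopped 7 mm early on force. I'll check the angle with a clear view.

```bash
python3 - <<'E'
from plan import *
M=vM(np.radians(99.8)); k=np.array([.52,.245])
bot.move_pose([*(k+.03*M[:2,2]),.26],R2q(M)); bot.wait(.1)
snap('wrist','b2.png'); print(bot.read_clock())
cm=loadcm('b2'); ux=np.array([np.cos(np.radians(9.8)),np.sin(np.radians(9.8))]); piv=np.array([.4853,.2372])
for th in (0,.6,.75,.9):
    t=th-.45; print(th,proj(cm,[*(piv+ux*.036*np.sin(t)),.073+.036*np.cos(t)]))
print(proj(cm,[*piv,.073]))
im=cv2.imread('pics/b2.png')[70:260,190:410]; cv2.imwrite('pics/b2c.png',cv2.resize(im,None,fx=3.5,fy=3.2,interpolation=cv2.INTER_CUBIC))
E
```

```text
42.2417
0 [[260.75623758 214.97636049]]
0.6 [[284.23855578 216.27882517]]
0.75 [[290.34654828 215.7885415 ]]
0.9 [[296.18988053 214.98973327]]
[[281.95055275 203.0803343 ]]
```

View pics/b2c.png

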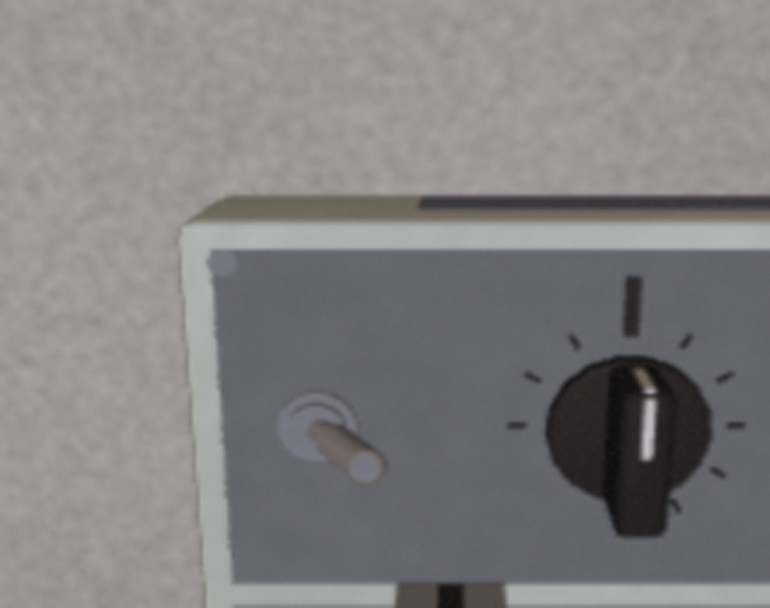

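The tip appears at (294.6,216). The prediction for 0.9 rad is 296 and for 0.75 rad is 290, so once I allow for the 1.4 px pivot offset the switch reads about 0.89, fully over. The knob is still on its mark. I'll hand in with the arm clear.

```bash
python3 - <<'E'
from h import *
print(bot.read_ft_force(),bot.read_clock()); bot.close_job()
E
```

```text
[-0.40171951  0.10376118 -0.14318409] 42.2417
the job is handed in; nothing more can be done
```

The job is done and handed in at 42.2 s of the 72 s allowed. No verdict was reported.

- **Bottles:** I hung the big bottle on the thick peg and the small bottle on the thin peg, then released both. Each one met the collar within 1 mm of the expected height. The last side and scene pictures, taken after the switch was thrown, show both bottles upright on their pegs.
- **Heat knob:** I turned it about 62° clockwise, from about 0.49 rad. Its white line points at the long mark in the close-up.
- **Blower switch:** I threw it last. The push stopped on its force limit about 7 mm before the planned end. The close-up afterwards puts the bat at about 0.89 of 0.9 rad, so it is fully over.
- **Other things:** The drying bottles stand as before in the last pictures. I saw no contact with the gel pump, tape roll, swab jar or pump heads, but I did not measure their final positions. The arm was clear of everything at hand-in.
- **Measurement that disagreed:** The wrist camera read lengths about 1.4% short. I corrected this against the known 120 mm peg spacing, and the 280 mm mat length then came out right.

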